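Shift the titration carriage under the burette

ROBOT

A 7-joint arm with a two-finger parallel gripper is mounted at the origin on the work surface. World frame = base frame: x ahead of the robot, y to its left, z up, the work surface at z = 0. Lengths are in m, angles in rad, forces in N, time in s.
With the tool pointing down it reaches from about 0.35 to 0.9 m from the base axis. Payload 8.1 kg.
Tool frame: the origin (TCP) lies midway between the tips of the shut fingers; the grasp point (between the pads) lies 19 mm behind it; z points along the fingers, y is the line along which they close (so a half turn about z gives the same grasp; the last joint's range is limited). The gripper opens to 92 mm and grips with 3 to 60 N. Pads are 19 mm wide; open, the fingers measure 130 mm over their backs; the gripper's body (75 mm by 190 mm) begins 47 mm behind the grasp point.
Start: joints at [-1.211, 0.434, 0.025, 1.573, -0.012, 1.134, -0.075], TCP at [0.279, 0.559, 0.227] pointing down, gripper open.
Joint ranges: [-2.62, 2.62], [-0.44, 2.09], [-1.27, 1.32], [0.08, 2.57], [-1.32, 4.46], [0.12, 2], [-2.74, 2.74]. Speed limits (rad/s): [2.22, 2.22, 3.01, 3.01, 3.14, 3.14, 3.14].

INTERFACE

Orientations are given as a rotation vector (axis times angle).
In Python, from cell import arm gives the robot as it stands.
- The arm moves only by the tool send_rows, never from a script. Its argument "increments" is a list of rows, each a list of 3 entries, a list of its own where there are three numbers: the finger opening in cm, from 0 to 9.18, then the shift along the tool's x, y, z in cm, then the turn, a rotation vector about the tool's x, y, z in rad. A call has 1 to 5 rows; each row shifts and turns the commanded pose from where the row before left it, along the tool's axes as they then stand; what a row does not reach is not made up. A row lasts 1/10 s, in which the tool goes at most 50 mm and 8.59 degrees, less where a joint would pass 70% of its speed; a pose out of reach is approached as far as the arm can. A call is refused whole if a number of a shift passes 5 or a number of a turn 0.15, either way. A call with a gripper value outside its range is refused whole. The fingers move at their own pace and stop on an object; "force" is the grip in N (left out, the last holds). Time passes only in rows, so rows that do not move let the fingers close. It gives the time, the measured TCP pose, the force, the opening and the grip force at its end, in the units of the state.
- arm.observe(): the state, without advancing time (a new reading comes with each control period).
- arm.get_image(name): name is "scene" or "top"; returns the picture (480x640x3 uint8, red, green, blue); there is no depth.
- arm.camera_params(name): a dict with "camera_matrix" (3x3 intrinsics, pixels), "R" (3x3) and "t" (3): a world point X has camera coordinates R X + t. Camera axes: x right, y down, z forward; pixel columns grow to the right and rows downward; lengths in m; the calibration is good to about 2 mm. A picture is of the moment at which its call begins. camera_params takes no time and is no camera call.
- arm.sign_off(): hands the job in; it is judged then, once.
The state is a dict: "clock": time; "joints": joint angles; "dq": joint speeds; "joint_efforts": joint torques, N m; "position": TCP position; "ee_rot": TCP orientation; "force": force on the tool from outside, world axes, zero at the start; "ft_torque": the same for the moment, N m; "width": opening from 0.0 (shut) to 1.0 (fully open); "gripper_force": force on a finger pad.
Only numpy, scipy, OpenCV 4.12 (cv2) and the standard library are available. Lean on these libraries where they do the work, as an engineer would, in place of code of your own. Each camera call takes 0.05 s, during which the arm holds its last target. There are 200 camera calls.

TASK

The beaker stands on a white carriage that is locked by an orange spring plunger standing up through the carriage's middle window. With a closed fingertip push the plunger down through the window, and keep it down while you push the carriage along its track by the window's edge, towards the burette, until the beaker stands under the burette's tip and the plunger springs up in the next window and locks the carriage again. Then move clear; pinch and lift nothing, and do not touch the beaker, the vial or the two stands, nor disturb the other things on the bench.

Things in the scene. Friction and masses are not known exactly. Their poses are not given: they have to be found in the camera images.
- track: Fixed dark steel track with grey sides, 250 x 470 mm, 40 mm high. Origin on the bench top on the plunger's axis (plate spans x -65 to +185 mm); the carriage slides along this frame's y; x points across, away from the robot; z up. Track floor 12 mm above the bench. Grey lips along both sides hold the carriage down, so it can only slide.
- carriage: White loose plate on runners, 250 mm along the track, 216 mm across; underside 22 mm, top 34 mm above the bench. Axes as the track's. Origin on the track floor at the centre of its middle window, so at the start on the plunger's axis. About 0.7 kg; sliding takes 5 to 15 N. Locks again after 80 mm of travel either way; end stops 14 mm further.
- window (a point): Centre of the middle of three through windows in the carriage, level with its top. Each is 58 mm along the track and 56 mm across; the other two lie 80 mm either way along the track, with 22 mm bars between. A finger in the window, its tip 14 to 22 mm above the bench, pushes the carriage by the window's edge.
- plunger_top (a point): Centre of the orange plunger's flat top, 50 mm along the track, 40 mm across. Sprung up it is 38 mm above the bench (4 mm proud of the carriage), fully pressed 14 mm. Below 22 mm it clears the carriage; keep it there until the carriage's edge has come over it (4 to 7 mm of carriage travel), after which the carriage keeps it down.
- plunger (a joint): Plunger depth in m: 0 sprung up (locking), 0.024 fully pressed, above 0.016 clear of the carriage. Its spring pushes back with about 3 N at the top and 5.4 N at the bottom.
- beaker_rim_centre (a point): Centre of the mouth of the blue open beaker, 68 mm across, 80 mm tall, standing loose on the carriage 115 mm beyond the middle window (+x of the carriage). Mouth 114 mm above the bench.
- burette_tip (a point): Lowest point of the burette, a tall clear tube (18 mm across, to 500 mm above the bench) with a blue stopcock, clamped on a fixed stand with a blue foot; tip 140 mm above the bench, straight above the beaker's path, 80 mm along the track to one side or the other of the beaker's start.
- probe: Look-alike fixed stand with a black electrode and yellow head, at the other side from the burette. Origin on the bench straight below the electrode's tip, which is 140 mm up.
- vial: Small amber vial with white cap, 26 mm across, 50 mm tall, standing loose on the carriage. Origin at its foot.
- burette: The burette's whole stand. Origin on the bench straight below the tip.
- beaker: The blue beaker; origin at the centre of its foot.
- wash_bottle: Bystander: white wash bottle with red cap and yellow label, 64 mm across, 160 mm tall; origin at its foot.
- flask: Bystander: amber conical flask, 80 mm across the foot, 120 mm tall; origin at its foot.
- reagent_jar: Bystander: white jar, black cap, 70 mm across, 100 mm tall; origin at its foot.
- spatula: Bystander: spatula lying on the bench, 170 mm long.
- sieve: Bystander: steel sieve ring, 100 mm across, 30 mm high; origin at the centre of its underside.

How it is judged:
On the way, in this order (a step that is already met when the one before it is completed fails the run):
1. the fingers hold the plunger down clear of the carriage, before the carriage has moved off (value of joint plunger above 0.016 m and contact force between the fingers and plunger above 0.5 N and distance of carriage from where it was at the start of the episode below 0.012 m), for 0.1 s.
2. the carriage has slid at least 30 mm over the plunger, which stays down (value of joint plunger above 0.012 m and (y of carriage in the frame of track above 0.03 m or y of carriage in the frame of track below -0.03 m)), for 0.05 s.
At the end, for the whole second after the job is handed in: The beaker's mouth centre is within 20 mm (horizontally) of the burette's tip, the plunger has sprung up in the next window (within 4 mm of fully up), the carriage lies down in its track, and carriage and beaker are at rest with beaker and vial upright (horizontal distance between beaker_rim_centre and burette_tip below 0.02 m and value of joint plunger below 0.004 m and linear speed of carriage below 0.01 m/s and linear speed of beaker below 0.02 m/s and z of carriage in the frame of track below 0.016 m and angle between each of beaker, vial's own z axis and vertical below 0.1 rad); the robot touches nothing.
It fails at once if the carriage is lifted from its track by more than 6 mm (z of carriage in the frame of track above 0.018 m).
It fails at once if beaker or vial is lifted (more than 10 mm off the carriage) or tipped (z of any of beaker, vial in the frame of carriage above 0.032 m or angle between any of beaker, vial's own z axis and vertical above 0.3 rad).
It fails at once if the robot touches the beaker, the vial or a stand (more than 1 N) (contact force between any of the fingers, the arm and beaker above 1 N or contact force between any of the fingers, the arm and vial above 1 N or contact force between any of the fingers, the arm and burette above 1 N or contact force between any of the fingers, the arm and probe above 1 N).
It fails at once if a bystander on the bench is moved more than 30 mm (distance of any of wash_bottle, flask, reagent_jar, spatula, sieve from where it was at the start of the episode above 0.03 m).
It also fails if it takes over 40 s, if anything falls off the work surface, if the arm or the gripper's body presses on something with over 40 N, if the wrist force passes 120 N, or if a joint passes its speed limit or range.

## Working session

There is one attempt and no reset: what is moved stays moved. The work goes in short steps, Python scripts to look and compute and a tool call to move; the robot and the scene stay as the last step left them, time stands still between calls to the robot, and variables do not carry over. Pictures are saved under pics/ and viewed, at most 10 in all, crops included, and the job is handed in when it is done.

Besides the shell and the picture viewer there is one more tool, called after ">>>" as name(argument=value, ...) on one line, values as JSON. send_rows: Moves the arm, as the interface text tells. Its arguments: {"type":"object","properties":{"increments":{"type":"array"},"force":{"type":"number"}},"required":["increments"]}

```bash
mkdir -p pics
python3 - <<'E'
from cell import arm
import cv2
for n in("scene","top"):
    cv2.imwrite(f"pics/{n}0.png",arm.get_image(n)[:,:,::-1])
    p=arm.camera_params(n);print(n,p)
print(arm.observe())
E
```

```text
scene {'camera_matrix': array([[480.59146459,   0.        , 313.3179289 ],
       [  0.        , 480.59146459, 234.95268637],
       [  0.        ,   0.        ,   1.        ]]), 'R': array([[-0.02683999,  0.9996361 ,  0.00269697],
       [ 0.65091649,  0.01952443, -0.75889823],
       [-0.75867473, -0.01861332, -0.65120366]]), 't': array([ 0.03308916, -0.25780833,  1.54541959])}
top {'camera_matrix': array([[461.08042872,   0.        , 316.40314808],
       [  0.        , 461.08042872, 230.91005668],
       [  0.        ,   0.        ,   1.        ]]), 'R': array([[-0.02184106, -0.99975206, -0.00433537],
       [-0.99125761,  0.02221947, -0.13005633],
       [ 0.13012042,  0.0014569 , -0.99149713]]), 't': array([0.01696092, 0.54382447, 1.24677345])}
{'clock': 0.1, 'joints': array([-1.2106094 ,  0.43516826,  0.02496655,  1.57399314, -0.01159139,
        1.13402499, -0.07510621]), 'dq': array([ 0.00013416, -0.00164078, -0.00063726, -0.00117226,  0.00013344,
       -0.00016707, -0.00014058]), 'joint_efforts': array([ 2.38099026e-03, -6.69119740e+01,  9.87635516e-01, -3.15142107e+01,
       -6.05641259e-02,  3.74125061e-02, -1.64021415e-06]), 'position': array([0.27886715, 0.55881964, 0.22601911]), 'ee_rot': array([-7.20528740e-01, -3.05764526e+00,  2.25448335e-03]), 'force': array([-0.5892392 , -1.09649037, -0.15913911]), 'ft_torque': array([-0.02295174, -0.02672887,  0.01939525]), 'gripper_force': 0.0, 'width': 0.9982820941622522}
```

View pics/scene0.png

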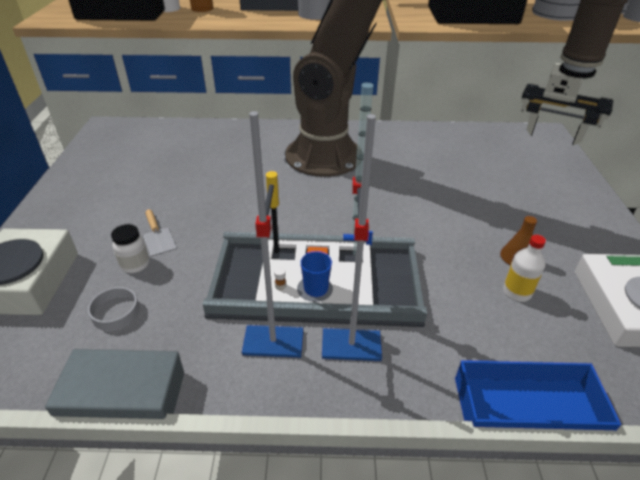

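View pics/top0.png

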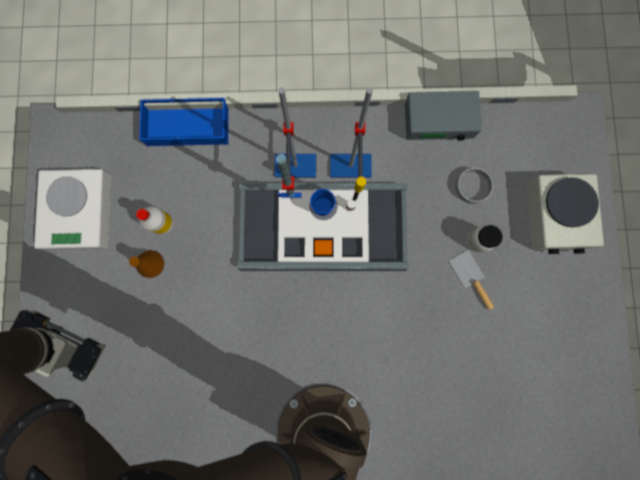

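The scene view shows the clear burette with its blue stopcock on the right (≈365,150–240), the probe with its yellow head at (272,180), the beaker at (316,270) and the plunger at (317,250). In the top view the plunger is at (323,247), the windows at (294,247) and (352,247), and the burette at (288,180). The burette is on the robot's +y side.

```bash
cat > h.py <<'E'
import cv2,numpy as np
from cell import arm
def ray(n,px,z):
    p=arm.camera_params(n);R,t=p["R"],p["t"]
    d=R.T@np.linalg.inv(p["camera_matrix"])@np.array([*px,1.]);c=-R.T@t
    return c+d*(z-c[2])/d[2]
def blob(n,lo,hi,box):
    im=cv2.imread(n);x0,y0,x1,y1=box
    m=cv2.inRange(cv2.cvtColor(im[y0:y1,x0:x1],cv2.COLOR_BGR2HSV),lo,hi)
    k,l,s,c=cv2.connectedComponentsWithStats(m)
    i=1+np.argmax(s[1:,4]);r=cv2.minAreaRect(cv2.findContours((l==i).astype('uint8'),0,2)[0][0])
    return c[i]+[x0,y0],s[i],r
E
python3 - <<'E'
from h import *
for n,box in(("top",(300,230,350,265)),("scene",(295,235,340,262))):
    c,s,r=blob(f"pics/{n}0.png",(5,150,120),(20,255,255),box)
    print(n,c,s,r,ray(n,c,.038))
c,s,r=blob("pics/top0.png",(0,0,150),(180,60,255),(270,185,380,268));print("carr",s,r)
q=cv2.boxPoints(r);print([ray("top",p,.034).round(3) for p in q])
c,s,r=blob("pics/top0.png",(100,120,40),(130,255,255),(305,186,340,220));print("beaker",c,s,ray("top",c,.1))
for b in((280,232,308,262),(338,232,366,262)):
    c,s,r=blob("pics/top0.png",(0,0,0),(180,255,110),b);print("win",c,s,ray("top",c,.034),r)
im=cv2.imread("pics/top0.png")[150:280,230:420];cv2.imwrite("pics/tc.png",cv2.resize(im,None,fx=4,fy=4,interpolation=2))
E
```

```text
top [323.03174603 246.97222222] [ 15  10  17  15 252] ((23.0, 17.0), (14.0, 16.0), 90.0) [ 0.498586   -0.01241122  0.038     ]
scene [317.36363636 248.84848485] [12 12 21  6 66] ((22.150686264038086, 14.068492889404297), (19.994796752929688, 3.9780220985412598), 6.009005546569824) [ 0.49167149 -0.01033615  0.038     ]
carr [   8    5   91   72 3899] ((53.0, 40.5), (71.0, 90.0), 90.0)
[array([1.245, 0.91 , 0.034]), array([1.238, 0.641, 0.034]), array([1.015, 0.632, 0.034]), array([1.021, 0.896, 0.034])]
beaker [322.16666667 201.43181818] [  5   2  26  28 528] [ 0.61439923 -0.01223922  0.1       ]
win [294.16348774 246.91008174] [  5   6  20  19 367] [0.50092279 0.06754883 0.034     ] ((14.5, 15.0), (18.0, 19.0), 90.0)
win [351.94490358 247.04132231] [  4   6  20  19 363] [ 0.4969934  -0.09254609  0.034     ] ((13.5, 15.0), (18.0, 19.0), 90.0)
```

View pics/tc.png

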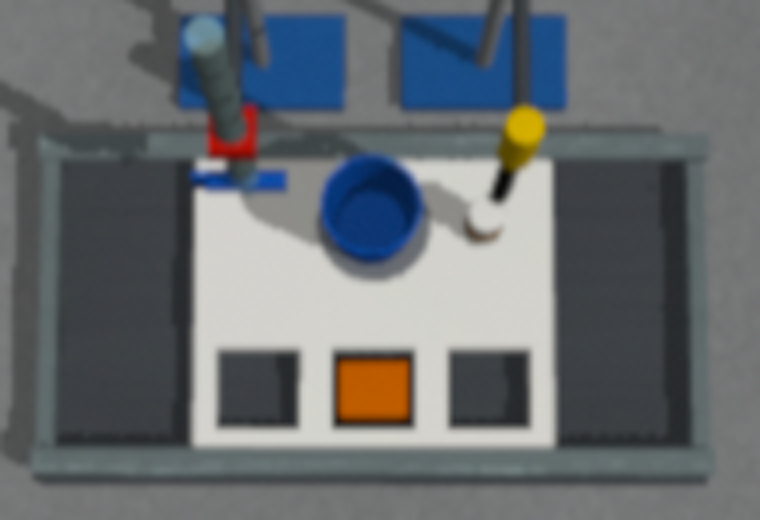

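>>> send_rows(increments=[[0,[0,0,0],[0,0,-0.146]],[0,[0,0,0],[0,0,-0.146]],[0,[0,0,0],[0,0,-0.146]],[0,[-2,-2,0],[0,0,0]],[0,[-2,-4,0],[0,0,0]]], force=20)

```text
clock: 0.6
position: [0.3166, 0.4998, 0.2259]
ee_rot: [-0.032, -3.14, -0.001]
force: [1.5, -0.2, 0.1]
width: 0.616
gripper_force: 0.0
```

>>> send_rows(increments=[[0,[-2,-4,0],[0,0,0]],[0,[-2,-4,0],[0,0,0]],[0,[-2,-4,0],[0,0,0]],[0,[-2,-4,0],[0,0,0]],[0,[-2,-4,0],[0,0,0]]])

```text
clock: 1.1
position: [0.4129, 0.294, 0.2266]
ee_rot: [-0.039, -3.141, 0.0]
force: [-0.4, -0.5, 0.4]
width: 0.179
gripper_force: 0.0
```

>>> send_rows(increments=[[0,[-2,-4,0],[0,0,0]],[0,[-1,-4,0],[0,0,0]],[0,[-1,-4,0],[0,0,0]],[0,[-1,-4,0],[0,0,0]],[0,[-1,-4,0],[0,0,0]]])

```text
clock: 1.6
position: [0.4674, 0.0927, 0.2266]
ee_rot: [-0.039, -3.141, 0.0]
force: [1.2, -0.2, 0.1]
width: 0.003
gripper_force: 0.0
```

>>> send_rows(increments=[[0,[-1,-3,0],[0,0,0]],[0,[-1,-3,2],[0,0,0]],[0,[-0.5,-2,3],[0,0,0]],[0,[0,-1,3],[0,0,0]],[0,[0,0,0],[0,0,0]]])

```text
clock: 2.1
position: [0.4875, 0.0019, 0.1436]
ee_rot: [-0.043, -3.135, 0.003]
force: [-0.4, -0.4, -0.3]
width: 0.006
gripper_force: 0.0
```

Run:
```python
from h import *
for n in("scene","top"): cv2.imwrite(f"pics/{n}1.png",arm.get_image(n)[:,:,::-1])
print(arm.observe()["position"])
a=cv2.imread("pics/scene1.png")[120:330,200:430]
cv2.imwrite("pics/m1.png",cv2.resize(a,None,fx=2.7,fy=2.7,interpolation=2))
```

```text
[0.48998845 0.00419155 0.1468994 ]
```

View pics/m1.png

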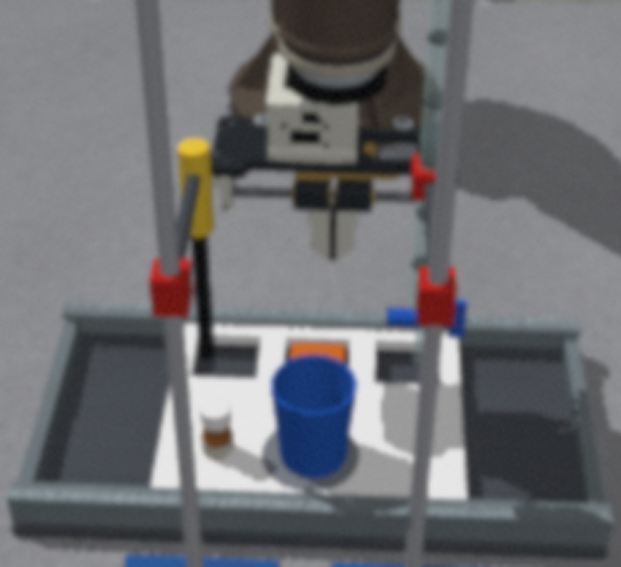

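The closed fingertip hangs just above and to the +y side of the plunger (crop ≈(333,258); plunger ≈(317,352)). It is clear of the beaker and both stands.

>>> send_rows(increments=[[0,[-0.5,-1.6,3],[0,0,0]],[0,[0,0,3],[0,0,0]],[0,[0,0,3],[0,0,0]],[0,[0,0,0],[0,0,0]],[0,[0,0,0],[0,0,0]]])

```text
clock: 2.7
position: [0.4957, -0.0113, 0.0581]
ee_rot: [0.037, 3.141, 0.001]
force: [0.1, -0.3, -0.2]
width: 0.004
gripper_force: 0.0
```

>>> send_rows(increments=[[0,[0,0,1.5],[0,0,0]],[0,[0,0,1.0],[0,0,0]],[0,[0,0,0.8],[0,0,0]],[0,[0,0,0.8],[0,0,0]],[0,[0,0,0],[0,0,0]]])

```text
clock: 3.2
position: [0.496, -0.0119, 0.0157]
ee_rot: [0.038, 3.14, 0.0]
force: [3.7, 2.3, 4.7]
width: 0.005
gripper_force: 2.5
```

>>> send_rows(increments=[[0,[0,0,0],[0,0,0]],[0,[0,0,0],[0,0,0]]])

```text
clock: 3.4
position: [0.4956, -0.0121, 0.0162]
ee_rot: [0.039, 3.14, 0.0]
force: [3.1, 1.9, 5.3]
width: 0.003
gripper_force: 2.5
```

The plunger is down: tip z is 16 mm with 5.3 N, which matches the spring. Next I push along the track.

>>> send_rows(increments=[[0,[0,0.5,0],[0,0,0]],[0,[0,0.5,0],[0,0,0]],[0,[0,0.5,0],[0,0,0]],[0,[0,0.5,0],[0,0,0]],[0,[0,0.5,0],[0,0,0]]])

```text
clock: 3.9
position: [0.4948, 0.01, 0.0156]
ee_rot: [-0.043, -3.14, 0.005]
force: [0.2, -14.4, 6.1]
width: 0.007
gripper_force: 8.1
```

>>> send_rows(increments=[[0,[0,0.5,0],[0,0,0]],[0,[0,0.5,0],[0,0,0]],[0,[0,0.5,0],[0,0,0]],[0,[0,0.5,0],[0,0,0]],[0,[0,0.5,0],[0,0,0]]])

```text
clock: 4.4
position: [0.4954, 0.0346, 0.0156]
ee_rot: [-0.044, -3.14, 0.005]
force: [0.3, -13.9, 6.5]
width: 0.005
gripper_force: 7.5
```

Run:
```python
from h import *
cv2.imwrite("pics/top2.png",arm.get_image("top")[:,:,::-1])
c,s,r=blob("pics/top2.png",(100,120,40),(130,255,255),(290,190,340,220));print("beaker",c,s,ray("top",c,.1))
im=cv2.imread("pics/top2.png")[150:280,230:420];cv2.imwrite("pics/tc2.png",cv2.resize(im,None,fx=4,fy=4,interpolation=2))
```

```text
beaker [308.9978022  199.30769231] [  0   0  34  20 455] [0.6209499  0.02270084 0.1       ]
```

View pics/tc2.png

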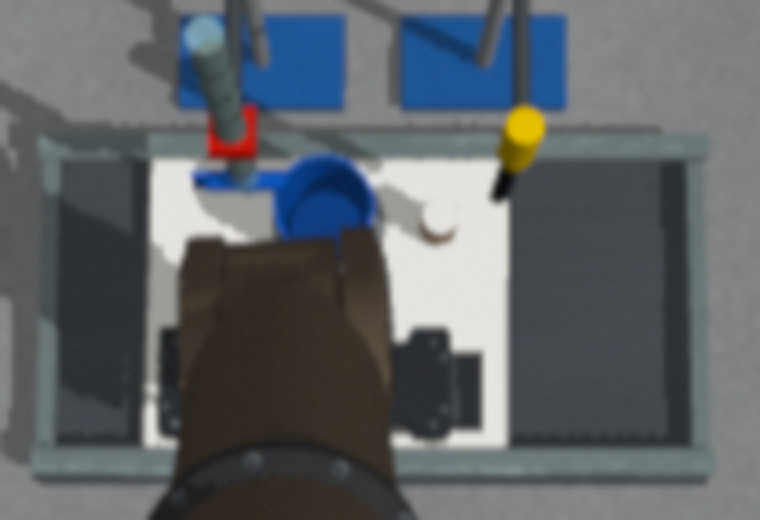

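The carriage has slid about 30 mm (its right edge moved from crop x 553 to 510) and the beaker moved with it. The wrist front (crop y≈240) stays clear of the burette (y≲185). About 50 mm remain.

>>> send_rows(increments=[[0,[0,0.5,0],[0,0,0]],[0,[0,0.5,0],[0,0,0]],[0,[0,0.5,0],[0,0,0]],[0,[0,0.5,0],[0,0,0]],[0,[0,0.5,0],[0,0,0]]])

```text
clock: 4.95
position: [0.4959, 0.0591, 0.0156]
ee_rot: [-0.045, -3.14, 0.006]
force: [0.6, -15.6, 7.4]
width: 0.005
gripper_force: 8.0
```

>>> send_rows(increments=[[0,[0,0.5,0],[0,0,0]],[0,[0,0.4,0],[0,0,0]],[0,[0,0.3,0],[0,0,0]],[0,[0,0.3,0],[0,0,0]],[0,[0,0,0],[0,0,0]]])

```text
clock: 5.45
position: [0.4963, 0.0745, 0.0155]
ee_rot: [-0.044, -3.14, 0.006]
force: [0.7, -12.8, 7.7]
width: 0.004
gripper_force: 6.8
```

>>> send_rows(increments=[[0,[0,0.2,0],[0,0,0]],[0,[0,0.2,0],[0,0,0]],[0,[0,0.2,0],[0,0,0]],[0,[0,0.1,0],[0,0,0]],[0,[0,0,0],[0,0,0]]])

```text
clock: 5.95
position: [0.4965, 0.0803, 0.0156]
ee_rot: [-0.045, -3.14, 0.007]
force: [0.6, -17.9, 8.6]
width: 0.004
gripper_force: 8.7
```

Run:
```python
from h import *
cv2.imwrite("pics/top3.png",arm.get_image("top")[:,:,::-1])
a=cv2.imread("pics/top3.png")[150:280,230:420]
cv2.imwrite("pics/m3.png",cv2.resize(a,None,fx=4,fy=4,interpolation=2))
```

```text
(no output)
```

View pics/m3.png

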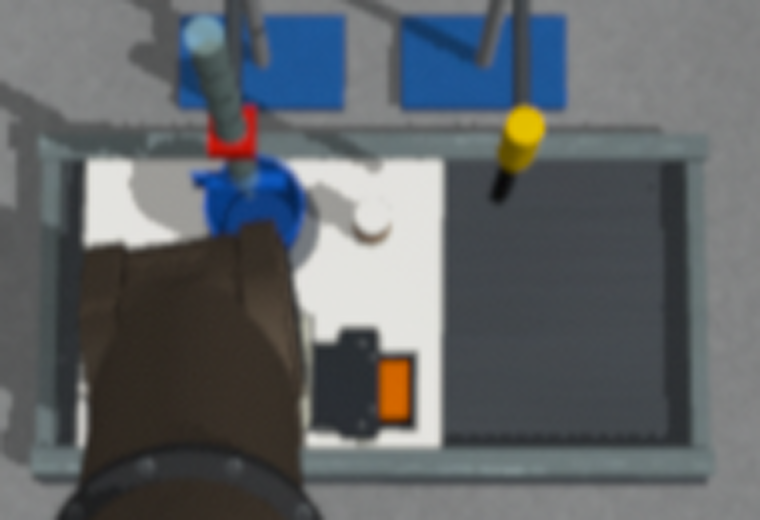

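The orange plunger shows in the next window (crop ≈395,390), near the window's right edge, and travel is about 77 mm. I'll push a little further to seat it.

>>> send_rows(increments=[[0,[0,0.2,0],[0,0,0]],[0,[0,0.1,0],[0,0,0]],[0,[0,0,0],[0,0,0]]])

```text
clock: 6.3
position: [0.4965, 0.0832, 0.0155]
ee_rot: [-0.046, -3.139, 0.007]
force: [0.0, -17.1, 8.5]
width: 0.004
gripper_force: 9.0
```

>>> send_rows(increments=[[0,[0,-0.5,0],[0,0,0]],[0,[0,-0.5,0],[0,0,0]],[0,[0,0,0],[0,0,0]],[0,[0,0,-1],[0,0,0]],[0,[0,0,-2],[0,0,0]]])

```text
clock: 6.8
position: [0.4959, 0.0781, 0.0454]
ee_rot: [-0.038, -3.138, 0.001]
force: [0.1, 0.9, 0.3]
width: 0.002
gripper_force: 0.0
```

>>> send_rows(increments=[[0,[0,0,-3],[0,0,0]],[0,[1,0,-4],[0,0,0]],[0,[3,0,-4],[0,0,0]],[0,[4,0,-4],[0,0,0]],[0,[4,0,0],[0,0,0]]])

```text
clock: 7.3
position: [0.3834, 0.0818, 0.1953]
ee_rot: [0.039, 3.134, 0.005]
force: [-0.9, 0.8, -0.2]
width: 0.001
gripper_force: 0.0
```

>>> send_rows(increments=[[0,[0,4,0],[0,0,0]],[0,[0,4,0],[0,0,0]],[0,[0,4,0],[0,0,0]],[0,[0,4,0],[0,0,0]],[0,[0,0,0],[0,0,0]]])

```text
clock: 7.8
position: [0.385, 0.2465, 0.1919]
ee_rot: [0.028, 3.141, 0.005]
force: [0.4, 0.2, 0.1]
width: 0.006
gripper_force: 0.0
```

Run:
```python
from h import *
for n in("scene","top"): cv2.imwrite(f"pics/{n}4.png",arm.get_image(n)[:,:,::-1])
o=arm.observe();print(o["position"],o["force"])
c,s,r=blob("pics/top4.png",(5,150,120),(20,255,255),(300,230,350,265));print("pl",c,s,ray("top",c,.038))
for b in((250,232,279,262),(280,232,308,262)):
    c,s,r=blob("pics/top4.png",(0,0,0),(180,255,110),b);print("win",c,s,ray("top",c,.034))
a=cv2.imread("pics/top4.png")[150:280,230:420];b=cv2.imread("pics/scene4.png")[150:280,230:420]
cv2.imwrite("pics/m4.png",cv2.resize(np.vstack([a,b]),None,fx=2.3,fy=2.3,interpolation=2))
```

```text
[0.3852082  0.24128235 0.19133967] [-0.55846066 -0.59091388 -0.79157839]
pl [322.65779468 246.92775665] [ 14  10  18  15 263] [ 0.49873231 -0.01138122  0.038     ]
win [264.97084548 246.52186589] [  5   6  20  18 343] [0.50380626 0.14849726 0.034     ]
win [293.81643836 247.02191781] [  4   6  20  19 365] [0.50063295 0.06851581 0.034     ]
```

View pics/m4.png

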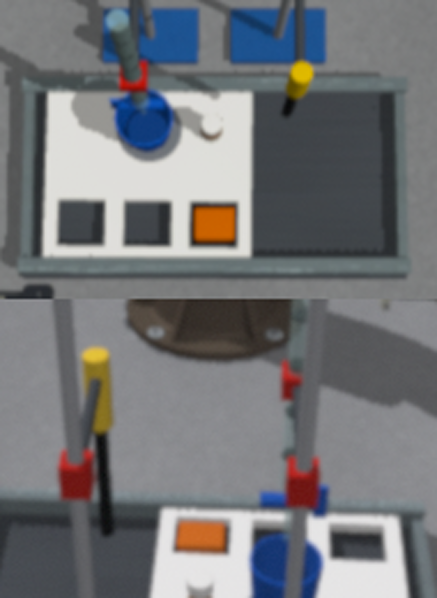

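The middle window moved 81 mm. The plunger sits centred in the next window and looks as bright and as large as when it was sprung up. The beaker is under the burette, upright, and the arm is clear.

```bash
python3 -c "
from cell import arm
print(arm.sign_off())"
```

```text
the job is handed in; nothing more can be done
None
```

I pushed the carriage about 81 mm to the burette. In the last pictures the plunger sits centred in the next window, apparently sprung up, and the beaker stands upright under the tip. The arm is clear and the job is handed in; no verdict came back.

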